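# Close up the lathe drive and set its speed

## Robot

A 7-joint arm with a two-finger parallel gripper is mounted at the origin on the work surface. World frame = base frame: x ahead of the robot, y to its left, z up, the work surface at z = 0. Lengths are in m, angles in rad, forces in N, time in s.
With the tool pointing down it reaches from about 0.425 to 1.025 m from the base axis. Payload 9.4 kg.
Tool frame: the origin (TCP) lies at the very end of the fingers, on their centre line; the grasp point (between the pads) lies 19 mm behind it; z points along the fingers, y is the line along which they close (so a half turn about z gives the same grasp; the last joint's range is limited). The gripper opens to 93 mm and grips with 3 to 60 N. Pads are 15 mm wide; open, the fingers measure 128 mm over their backs; the gripper's body (75 mm by 188 mm) begins 65 mm behind the grasp point.
Start: joints at [1.172, 0.599, -0.003, 1.599, 0.002, 0.943, -0.08], TCP at [0.229, -0.688, 0.219] pointing down, gripper open.
Joint ranges: [-2.57, 2.57], [-0.35, 1.97], [-1.29, 1.29], [0.11, 2.56], [-1.05, 4.19], [0.11, 1.86], [-2.63, 2.63]. Speed limits (rad/s): [2.22, 2.22, 3.01, 3.01, 3.14, 3.14, 3.14].

## Interface

Orientations are given as a unit quaternion [w, x, y, z].
In Python, from station import * gives the robot as it stands.
- The arm moves only by the tool servo_tool, never from a script. Its arguments are lists of equal length, an entry for each row: "travel": the shift along the tool's x, y, z in m, a list of three; "turn": the turn about the tool's z in degrees. In form: {"travel": [[x, y, z], ...], "turn": [turn, ...]}. A call has 1 to 12 rows; each row is the pose to reach, as a shift and turn from the pose commanded when the call began, along the tool's axes at that moment; what a row does not reach only later rows make up. A row lasts 1/10 s, in which the tool goes at most 50 mm and 8.59 degrees, less where a joint would pass 70% of its speed; a pose out of reach is approached as far as the arm can. A call with a gripper value outside its range is refused whole. "gripper" is the closure, from -1 (fully open) to 1 (shut), set as the call begins (left out, the last holds). The fingers move at their own pace and stop on an object; "force" is the grip in N (left out, the last holds). Time passes only in rows, so rows that repeat a pose let the fingers close. It gives the time, the measured TCP pose, the force, the opening and the grip force at its end, in the units of the state.
- observe(): the state, without advancing time (a new reading comes with each control period).
- read_camera(name): name is "scene" or "side" or "wrist"; returns the picture (480x640x3 uint8, red, green, blue); there is no depth.
- camera_params(name): a dict with "K" (3x3 intrinsics, pixels), "D" ([k1, k2, p1, p2, k3] as OpenCV has them; the pictures are not rectified), "origin" and "orientation" of the camera in the world; the wrist camera has in their place "hand_eye" (4x4, takes a point from camera to tool coordinates, whose origin is the TCP and whose axes are the flange's). Camera axes: x right, y up, looking along -z (the intrinsics and any distortion apply to the point x, -y, -z); pixel columns grow to the right and rows downward; lengths in m; the calibration is good to about 2 mm. A picture is of the moment at which its call begins: read the wrist's pose just before it. camera_params takes no time and is no camera call.
- job_done(): hands the job in; it is judged then, once.
The state is a dict: "time_s": time; "joints": joint angles; "joint_velocities": joint speeds; "effort": joint torques, N m; "position": TCP position; "tcp_rot": TCP orientation; "contact_force": force on the tool from outside, world axes, zero at the start; "torque": the same for the moment, N m; "grip_width": finger opening in m; "grasp_force": force on a finger pad.
Only numpy, scipy, OpenCV 4.12 (cv2) and the standard library are available. Lean on these libraries where they do the work, as an engineer would, in place of code of your own. Each camera call takes 0.05 s, during which the arm holds its last target. There are 200 camera calls.

## Task

Get the lathe drive ready to run: first take the steel chuck key out of the open belt housing and lay it inside the orange tray, then swing the grey cover shut and press it down until it is fully home. Next press both plugs on the sloping console fully home, so that none of their red bands shows, and only then turn the speed dial until its white pointer stands at the red mark. Leave the other things on the bench where they are.

Things in the scene. Friction and masses are not known exactly. Their poses are not given: they have to be found in the camera images.
- housing: Blue open belt housing, fixed. Outside 200 (x) by 260 (y) by 75 mm high, walls and floor 5 mm. Origin: centre of underside, z up; its +x side carries the cover's hinge and is on the robot's left (world +y). The far end holds two pulleys 60 mm across, up to 63 mm high, at x = +-45, y = -88 mm, and outside a black motor 90 mm across, 108 long, top at 93 mm. Key: in the other half.
- cover (a joint): Angle a (rad) of the grey cover: 0 fully home, 1.57 upright, 1.95 stop. Plate 200 (hinge to free edge) by 260 by 8 mm, and a yellow tab 16 mm long, 70 wide, mid free edge. It reaches from the hinge along -cos(a) x + sin(a) z of the housing; outer face looks along sin(a) x + cos(a) z. Stiff hinge: stays at any angle, moves at 0.6 N m, so push on its outer face all the way down.
- cover_hinge (a point): Middle of the cover's hinge line, on the cover's inner face: in the housing frame x = 100 mm, y = 0, z = 75.5 mm. The hinge line is the housing's y axis. The point's axes turn with the cover.
- console: Blue desk-shaped console, fixed: 170 (x) by 250 (y) mm, 45 mm high in front (-x, towards the robot), rising at 35 degrees to 143 mm, then flat for 30 mm. Origin: centre of underside, z up. On the slope: dial at y = +66 (robot's left), motor plug at y = -28, sensor plug at y = -92 mm; their axes are square to the slope: outwards (-sin 35, 0, cos 35 degrees) in the console frame.
- motor_plug_top (a point): Centre of the outer end of the black round motor plug, 36 mm in diameter; z points out of the slope along the plug's axis. When home it stands 36 mm above the slope's face, before that up to 48 mm.
- motor_plug (a joint): How far (m) the motor plug has been pushed in from its outermost place: 0.012 is fully home. The red band at its foot shows as long as it is not home. It stays where it is left; it takes about 8 N to push.
- sensor_plug_top (a point): Centre of the outer end of the green round sensor plug, 28 mm in diameter; otherwise as the motor plug (36 mm above the slope when home).
- sensor_plug (a joint): How far (m) the sensor plug has been pushed in: 0.012 is fully home. It stays where it is left; it takes about 6 N to push.
- dial_grip (a point): On the axis of the black speed dial at the height to grip, 37 mm above the slope. Its bar grip, 14 mm wide (point y), 47 long (point x), ends 7 mm above the point and starts 23 mm below it, on a disc 50 mm across. z points out of the slope; -x is the side of the white pointer (a line on the bar and a strip out to 40 mm radius); axes turn with the dial.
- dial (a joint): Angle of the dial in rad: 0 with the pointer straight down the slope (towards the robot), growing clockwise as seen looking onto the slope; stops at 0 and 2.6. It stays where it is left (friction 0.04 N m).
- mark (a joint): Angle of the red mark on the dial's scale, in the same sense and from the same zero as the dial: the pointer is at the mark when the two are equal. It does not move during the work.
- dial_pointer (a point): Point under the dial's pointer, 40 mm from its axis on the pointer's side, at scale level.
- mark_point (a point): Point of the red mark on the white scale, 40 mm from the dial's axis, at scale level.
- key: Loose steel T-shaped chuck key, 150 g, lying on the housing floor at the start. Round 12 mm shaft along its x from x = -68 to the T bar at x = +24 mm; T bar 12 mm thick, 84 mm long along y. Origin: on the shaft near the centre of mass, at the underside (shaft axis 6 mm above it); z up as it lies.
- key_tip (a point): End of the key's shaft on its axis (x = -66 mm of the key).
- key_bar (a point): Middle of the key's T bar (x = +24 mm of the key).
- tray: Orange open tray, fixed, 120 (x) by 200 (y) by 35 mm high, walls and floor 5 mm. Origin: centre of its underside.
- bowl: Loose wooden bowl, 120 mm across, 50 mm high; leave alone. Origin: underside.
- pad: Loose cork sanding block, 45 by 80 by 30 mm; leave alone.
- wax: Loose wax can, 76 mm across, 75 mm high; leave alone.
- blank: Loose pale wood blank, 30 by 90 by 30 mm; leave alone.
- spanner: Loose steel spanner, about 180 mm long, lying on the bench; leave alone.
- mallet: Loose mallet with dark head lying on the bench; leave alone.
- spindle: Loose small turned wooden piece, 48 mm across, 90 mm high, standing; leave alone.
There are look-alikes about, which are no part of the job. Leave any yellow look-alike of the key alone.

How it is judged:
On the way, in this order (a step that is already met when the one before it is completed fails the run):
1. the chuck key lies in the orange tray, let go (x of key_tip in the frame of tray between -0.055 and 0.055 m and y of key_tip in the frame of tray between -0.095 and 0.095 m and z of key_tip in the frame of tray between 0 and 0.032 m and x of key_bar in the frame of tray between -0.055 and 0.055 m and y of key_bar in the frame of tray between -0.095 and 0.095 m and z of key_bar in the frame of tray between 0 and 0.032 m and linear speed of key below 0.03 m/s and contact force between key and the fingers below 0.05 N), for 0.2 s.
2. the cover is pressed fully home (value of joint cover below 0.02 rad), for 0.2 s.
3. both plugs are pressed fully home (value of joint each of motor_plug, sensor_plug above 0.0105 m), for 0.2 s.
4. the dial's pointer stands at the red mark (distance between dial_pointer and mark_point below 0.005 m and velocity of joint dial between -0.05 and 0.05 rad/s), for 0.2 s.
At the end, for the whole second after the job is handed in: The key lies wholly inside the orange tray, at rest and let go; the cover is within 0.02 rad of home (4 mm at its free edge); both plugs are within 1.5 mm of fully home; the dial's pointer is within 5 mm of the red mark at 40 mm radius (about 0.125 rad) and still (all of step 1 and all of step 3 and all of step 4 and value of joint cover below 0.02 rad); the robot touches nothing.
It fails at once if a bystander (bowl, sanding block, wax, blank, spanner, mallet or turned piece) is pushed more than 30 mm from its place (distance of any of bowl, pad, wax, blank, spanner, mallet, spindle from where it was at the start of the episode above 0.03 m).
It also fails if it takes over 72 s, if anything falls off the work surface, if the arm or the gripper's body presses on something with over 40 N, if the wrist force passes 120 N, or if a joint passes its speed limit or range.

## Working session

There is one attempt and no reset: what is moved stays moved. The work goes in short steps, Python scripts to look and compute and a tool call to move; the robot and the scene stay as the last step left them, time stands still between calls to the robot, and variables do not carry over. Pictures are saved under pics/ and viewed, at most 10 in all, crops included, and the job is handed in when it is done.

Besides the shell and the picture viewer there is one more tool, called as name([rows], argument=value, ...), one row to a line, values as JSON. servo_tool: Moves the arm, as the interface text tells. Its arguments: {"type":"object","properties":{"travel":{"type":"array","items":{"type":"array","items":{"type":"number"}}},"turn":{"type":"array","items":{"type":"number"}},"gripper":{"type":"number"},"force":{"type":"number"}},"required":["travel","turn"]}

```bash
mkdir -p pics; ls; python3 - <<'E'
from station import *
import cv2
o=observe();print({k:o[k] for k in('time_s','position','tcp_rot','contact_force','grip_width')})
for n in('scene','side','wrist'):
    print(n,camera_params(n)); cv2.imwrite(f'pics/{n}0.png',read_camera(n)[:,:,::-1])
E
```

```text
pics
{'time_s': 0.0, 'position': array([ 0.22911998, -0.68733415,  0.21776926]), 'tcp_rot': array([-7.47634012e-04,  9.87080282e-01,  1.60224599e-01, -1.89701758e-04]), 'contact_force': array([ 1.04816398, -0.2492203 , -0.39224438]), 'grip_width': 0.09282213139759159}
scene {'K': array([[509.96345376,   0.        , 318.68084969],
       [  0.        , 509.96345376, 239.7371735 ],
       [  0.        ,   0.        ,   1.        ]]), 'D': array([-0.11053717,  0.        ,  0.        ,  0.        ,  0.        ]), 'origin': array([ 1.34078371, -0.23660738,  0.99041286]), 'orientation': array([0.76730535, 0.30657103, 0.21150364, 0.52203728])}
side {'K': array([[608.53026642,   0.        , 307.12390594],
       [  0.        , 608.53026642, 244.6733209 ],
       [  0.        ,   0.        ,   1.        ]]), 'D': array([0.05751837, 0.        , 0.        , 0.        , 0.        ]), 'origin': array([-0.1619661 ,  0.87130972,  1.12067296]), 'orientation': array([-0.33208089, -0.13258775,  0.36985306,  0.85752638])}
wrist {'K': array([[382.16765444,   0.        , 321.51178416],
       [  0.        , 382.16765444, 237.0759423 ],
       [  0.        ,   0.        ,   1.        ]]), 'D': array([0.02779865, 0.        , 0.        , 0.        , 0.        ]), 'hand_eye': array([[-5.89804243e-05,  9.59786592e-01,  2.80730645e-01,
         7.77375503e-02],
       [ 9.99999976e-01,  1.16161015e-04, -1.87045351e-04,
        -8.30094206e-05],
       [-2.12133576e-04,  2.80730627e-01, -9.59786575e-01,
        -1.64992423e-01],
       [ 0.00000000e+00,  0.00000000e+00,  0.00000000e+00,
         1.00000000e+00]])}
```

View pics/scene0.png

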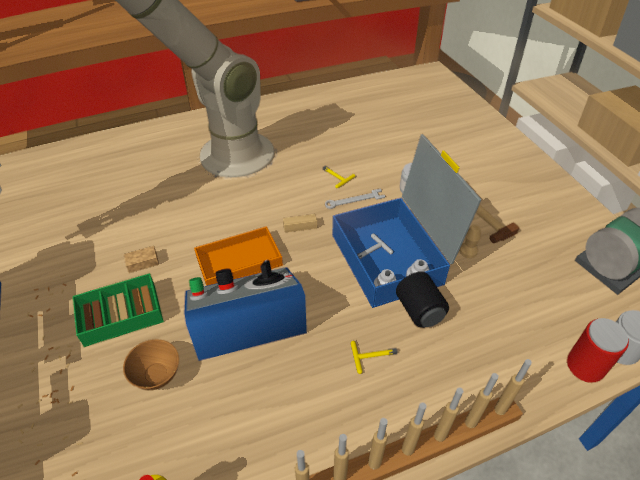

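View pics/side0.png

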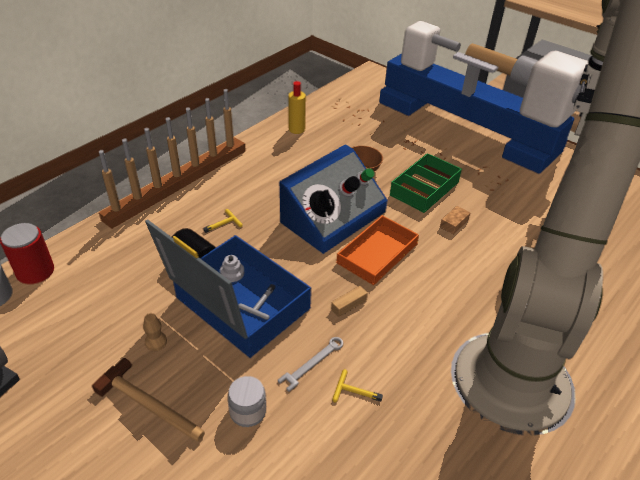

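The scene view has a blue housing with its open grey cover at (400,250), the steel T key inside at about (378,245), the orange tray at (240,255) and the console at (245,310). Two yellow look-alike keys are at (340,177) and (372,353) outside the housing. The steel key in the housing fits the description, so I'll confirm it in enlarged crops.

```bash
cat > h.py <<'E'
import numpy as np, cv2
from scipy.spatial.transform import Rotation as R
def crop(src,dst,x0,y0,w,h,s):
    im=cv2.imread(src)[y0:y0+h,x0:x0+w]; im=cv2.resize(im,None,fx=s,fy=s,interpolation=cv2.INTER_CUBIC)
    for v in range((x0//20+1)*20,x0+w,20):
        cv2.line(im,(int((v-x0)*s),0),(int((v-x0)*s),6),(255,255,255),1); cv2.putText(im,str(v),(int((v-x0)*s)-10,16),0,.35,(255,255,255))
    for v in range((y0//20+1)*20,y0+h,20):
        cv2.line(im,(0,int((v-y0)*s)),(6,int((v-y0)*s)),(255,255,255),1); cv2.putText(im,str(v),(8,int((v-y0)*s)+4),0,.35,(255,255,255))
    cv2.imwrite(dst,im)
def rot(q): return R.from_quat(np.roll(q,-1)).as_matrix()
def cam(p,o=None):
    "K,D,R(world from cv cam),origin"
    F=np.diag([1,-1,-1.])
    if 'hand_eye' in p:
        T=p['hand_eye'];Rt=rot(o['tcp_rot']); return p['K'],p['D'],Rt@T[:3,:3]@F,Rt@T[:3,3]+o['position']
    return p['K'],p['D'],rot(p['orientation'])@F,np.array(p['origin'])
def proj(c,P):
    K,D,Rw,t=c; r=cv2.Rodrigues(Rw.T)[0]
    return cv2.projectPoints(np.atleast_2d(P).astype(float),r,-Rw.T@t,K,D)[0][:,0]
def ray(c,uv):
    K,D,Rw,t=c; n=cv2.undistortPoints(np.array(uv,float).reshape(-1,1,2),K,D)[:,0]
    return (Rw@np.c_[n,np.ones(len(n))].T).T
def onz(c,uv,z):
    d=ray(c,uv); return c[3]+d*((z-c[3][2])/d[:,2:])
def tri(obs):
    "obs: [(cam,uv)] -> point, residual"
    A=np.zeros((3,3));b=np.zeros(3);L=[]
    for c,uv in obs:
        d=ray(c,uv)[0];d/=np.linalg.norm(d);M=np.eye(3)-np.outer(d,d);A+=M;b+=M@c[3];L.append((M,c[3]))
    x=np.linalg.solve(A,b);return x,[float(np.linalg.norm(M@(x-t))) for M,t in L]
E
python3 -c "
from h import *
crop('pics/scene0.png','pics/s1.png',185,130,300,225,8/3)
crop('pics/side0.png','pics/d1.png',145,140,280,210,20/7)"
```

```text
(no output)
```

View pics/s1.png

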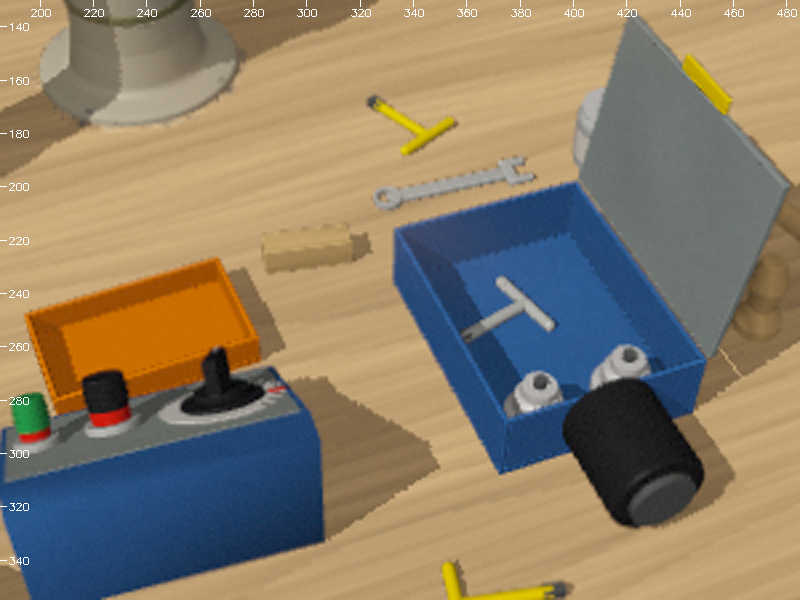

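View pics/d1.png

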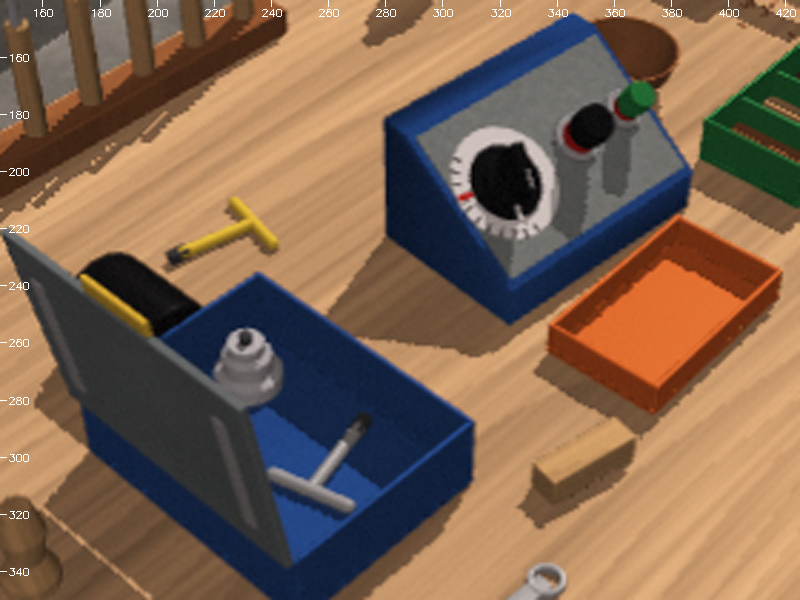

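The steel T key in the housing (scene about (378,245), side about (255,303)) is the right one: it is grey steel, while both look-alikes are yellow and outside. Next I fit the poses.

```bash
cat > fit.py <<'E'
from h import *
from station import camera_params
from scipy.optimize import least_squares
S=cam(camera_params('scene'));D=cam(camera_params('side'))
s=lambda u,v:(185+u*.375,130+v*.375); d=lambda u,v:(145+u*.35,140+v*.35)
def yawfit(name,pts,g,extra=0,model=None):
    P=np.array([p[0] for p in pts],float)/1000; C=[p[1] for p in pts]; U=np.array([p[2] for p in pts])
    def res(q):
        c,si=np.cos(q[2]),np.sin(q[2]);W=P@np.array([[c,si,0],[-si,c,0],[0,0,1]])+[q[0],q[1],0]
        return np.concatenate([proj(k,w)[0]-u for k,w,u in zip(C,W,U)])
    r=least_squares(res,g,loss='soft_l1'); print(name,r.x.round(4),r.fun.reshape(-1,2).round(1).tolist()); return r.x
ho=yawfit('housing',[((-100,130,75),S,s(395,230)),((100,130,75),S,s(575,183)),((-100,-130,75),S,s(510,415)),((-100,-130,0),S,s(502,472)),((100,-130,75),S,s(705,358)),((-100,130,0),S,s(395,282)),
 ((-100,-130,75),D,d(257,273)),((-100,130,75),D,d(473,425)),((-100,130,0),D,d(473,485)),((100,130,75),D,d(290,568))],[.7,.1,1.4])
tr=yawfit('tray',[((-60,-100,35),S,s(27,312)),((-60,100,35),S,s(218,259)),((60,100,35),S,s(260,348)),
 ((60,100,35),D,d(549,325)),((60,-100,35),D,d(679,216)),((-60,-100,35),D,d(780,270)),((-60,100,35),D,d(655,387)),((-60,100,0),D,d(655,411)),((-60,-100,0),D,d(778,293))],[.6,-.2,.1])
co=yawfit('console',[((85,125,0),S,s(323,541)),((85,-125,0),S,s(32,600)),((85,125,143),S,s(316,428)),
 ((-85,125,0),D,d(510,324)),((85,125,0),D,d(385,235)),((85,125,143),D,d(385,120)),((85,-125,143),D,d(573,13)),((-85,-125,45),D,d(690,170)),((-85,-125,0),D,d(688,207))],[.8,-.2,.1])
for n,a,b in(('bar1',s(500,280),d(270,471)),('bar2',s(551,327),d(352,507)),('tip',s(465,336),d(365,419)),
 ('cov+',s(632,20),d(245,408)),('cov-',s(788,185),d(5,232)),('motor',s(105,378),d(597,122)),('sensor',s(30,400),d(640,95))):
    x,r=tri([(S,a),(D,b)]);print(n,x.round(4),np.round(r,4))
def fr(q):
    T=np.eye(4);T[:3,:3]=R.from_euler('z',q[2]).as_matrix();T[:2,3]=q[:2];return T
print('housing frame cov', [ (np.linalg.inv(fr(ho))@np.r_[tri([(S,a),(D,b)])[0],1])[:3].round(3) for a,b in((s(632,20),d(245,408)),(s(788,185),d(5,232)),(s(500,280),d(270,471)),(s(551,327),d(352,507)),(s(465,336),d(365,419)))])
np.savez('fit.npz',ho=ho,tr=tr,co=co)
E
python3 fit.py
```

```text
housing [0.5827 0.2464 1.5556] [[-0.2, -2.3], [0.8, -2.6], [-1.3, 1.5], [-0.7, -0.3], [1.4, -0.7], [-0.6, -1.7], [-0.8, -0.4], [-0.3, -0.6], [-1.0, -0.5], [0.3, -0.2]]
tray [ 0.4499 -0.1158  0.0226] [[-2.1, -0.1], [-0.5, -1.6], [-0.9, -4.2], [-1.3, -1.0], [-1.0, -1.3], [0.8, -0.3], [-0.2, 0.0], [-1.5, 1.3], [-0.4, 1.3]]
console [ 0.6242 -0.1472 -0.0781] [[-0.4, -1.1], [0.6, 4.0], [0.6, 3.1], [-0.1, 1.0], [0.4, 0.3], [-0.3, -0.5], [0.3, -0.1], [1.4, 0.5], [0.4, -0.1]]
bar1 [0.5446 0.2502 0.0385] [0.0272 0.0272]
bar2 [ 0.5355  0.2509 -0.0177] [0.0331 0.0331]
tip [0.5595 0.1715 0.0159] [0.0061 0.0061]
cov+ [0.4616 0.3749 0.2651] [0.0032 0.0032]
cov- [0.7136 0.3757 0.2699] [0.0021 0.0021]
motor [ 0.5847 -0.1706  0.129 ] [0.002 0.002]
sensor [ 0.5828 -0.2341  0.1261] [0.0016 0.0016]
housing frame cov [array([0.127, 0.123, 0.265]), array([ 0.131, -0.129,  0.27 ]), array([0.003, 0.038, 0.039]), array([ 0.004,  0.047, -0.018]), array([-0.075,  0.022,  0.016])]
```

```bash
cat >> h.py <<'E'
def phi(o):
    x=rot(o['tcp_rot'])[:,0];return np.degrees(np.arctan2(x[1],x[0]))
def go(o,*wps):
    "wps: (x,y,z,phi_deg): print tool shift and turn"
    Rt=rot(o['tcp_rot'])
    print('t',round(o['time_s'],2),'pos',o['position'].round(4),'phi',phi(o).round(2),'F',np.round(o['contact_force'],1),'w',round(o['grip_width'],4),'g',np.round(o['grasp_force'],1))
    for w in wps: print((Rt.T@(np.array(w[:3])-o['position'])).round(4).tolist(),'turn',((phi(o)-w[3]+180)%360-180).round(1))
E
python3 - <<'E'
from fit import *
from station import *
for n,a,b in(('barn',s(500,280),d(352,507)),('barf',s(551,327),d(270,471)),('tip',s(465,336),d(365,419))):
    x,r=tri([(S,a),(D,b)]);print(n,x.round(4),np.round(r,4))
go(observe(),(.5,-.3,.30,60),(.6,.2,.27,104))
E
```

```text
housing [0.5827 0.2464 1.5556] [[-0.2, -2.3], [0.8, -2.6], [-1.3, 1.5], [-0.7, -0.3], [1.4, -0.7], [-0.6, -1.7], [-0.8, -0.4], [-0.3, -0.6], [-1.0, -0.5], [0.3, -0.2]]
tray [ 0.4499 -0.1158  0.0226] [[-2.1, -0.1], [-0.5, -1.6], [-0.9, -4.2], [-1.3, -1.0], [-1.0, -1.3], [0.8, -0.3], [-0.2, 0.0], [-1.5, 1.3], [-0.4, 1.3]]
console [ 0.6242 -0.1472 -0.0781] [[-0.4, -1.1], [0.6, 4.0], [0.6, 3.1], [-0.1, 1.0], [0.4, 0.3], [-0.3, -0.5], [0.3, -0.1], [1.4, 0.5], [0.4, -0.1]]
bar1 [0.5446 0.2502 0.0385] [0.0272 0.0272]
bar2 [ 0.5355  0.2509 -0.0177] [0.0331 0.0331]
tip [0.5595 0.1715 0.0159] [0.0061 0.0061]
cov+ [0.4616 0.3749 0.2651] [0.0032 0.0032]
cov- [0.7136 0.3757 0.2699] [0.0021 0.0021]
motor [ 0.5847 -0.1706  0.129 ] [0.002 0.002]
sensor [ 0.5828 -0.2341  0.1261] [0.0016 0.0016]
housing frame cov [array([0.127, 0.123, 0.265]), array([ 0.131, -0.129,  0.27 ]), array([0.003, 0.038, 0.039]), array([ 0.004,  0.047, -0.018]), array([-0.075,  0.022,  0.016])]
barn [0.5015 0.2412 0.0099] [0.0023 0.0023]
barf [0.5784 0.2598 0.0103] [0.002 0.002]
tip [0.5595 0.1715 0.0159] [0.0061 0.0061]
t 0.15 pos [ 0.2292 -0.6875  0.218 ] phi 18.44 F [0.9 0.5 0.2] w 0.0928 g 0.0
[0.3795, -0.282, -0.0818] turn -41.6
[0.6325, -0.7246, -0.0513] turn -85.6
```

servo_tool([
  [0.04, -0.028, -0.02],
  [0.08, -0.056, -0.04],
  [0.12, -0.085, -0.06],
  [0.16, -0.113, -0.08],
  [0.2, -0.15, -0.08],
  [0.24, -0.18, -0.08],
  [0.28, -0.21, -0.08],
  [0.32, -0.24, -0.08],
  [0.36, -0.27, -0.08],
  [0.38, -0.31, -0.08],
  [0.4, -0.35, -0.08],
  [0.42, -0.39, -0.08],
], turn=[0, -8, -16, -24, -32, -40, -48, -56, -64, -72, -80, -86], gripper=-0.2, force=30)

```text
time_s: 1.35
position: [0.5045, -0.1827, 0.2985]
tcp_rot: [-0.0, 0.61, 0.792, 0.0]
contact_force: [0.5, -0.8, 0.5]
grip_width: 0.0554
grasp_force: 0.0
```

```bash
python3 - <<'E'
from h import *
from station import *
go(observe(),(.6,.2,.27,104))
E
```

```text
t 1.35 pos [ 0.5045 -0.1827  0.2985] phi 104.78 F [ 0.5 -0.8  0.5] w 0.0554 g 0.0
[0.3457, 0.19, 0.0285] turn 0.8
```

servo_tool([
  [0.035, 0.02, 0],
  [0.075, 0.04, 0.01],
  [0.12, 0.06, 0.02],
  [0.16, 0.08, 0.03],
  [0.2, 0.1, 0.03],
  [0.25, 0.12, 0.04],
  [0.29, 0.135, 0.04],
  [0.33, 0.15, 0.04],
  [0.37, 0.155, 0.04],
  [0.39, 0.16, 0.04],
  [0.39, 0.16, 0.04],
  [0.39, 0.16, 0.04],
], turn=[0.8, 0.8, 0.8, 0.8, 0.8, 0.8, 0.8, 0.8, 0.8, 0.8, 0.8, 0.8])

```text
time_s: 2.55
position: [0.5619, 0.2322, 0.2582]
tcp_rot: [0.0, 0.618, 0.786, -0.001]
contact_force: [0.1, -1.1, 0.0]
grip_width: 0.0557
grasp_force: 0.0
```

```bash
python3 - <<'E'
from h import *
from station import *
import pickle
o=observe();im=read_camera('wrist');cv2.imwrite('pics/w1.png',im[:,:,::-1]);pickle.dump(o,open('o1.pkl','wb'))
go(o)
c=cam(camera_params('wrist'),o)
print(proj(c,[[.54,.2505,.011],[.5595,.1715,.011]]))
E
```

```text
t 2.55 pos [0.5619 0.2322 0.2582] phi 103.67 F [ 0.1 -1.1  0. ] w 0.0557 g 0.0
[[306.42452837 178.63133045]
 [307.47440381 250.53265747]]
```

View pics/w1.png

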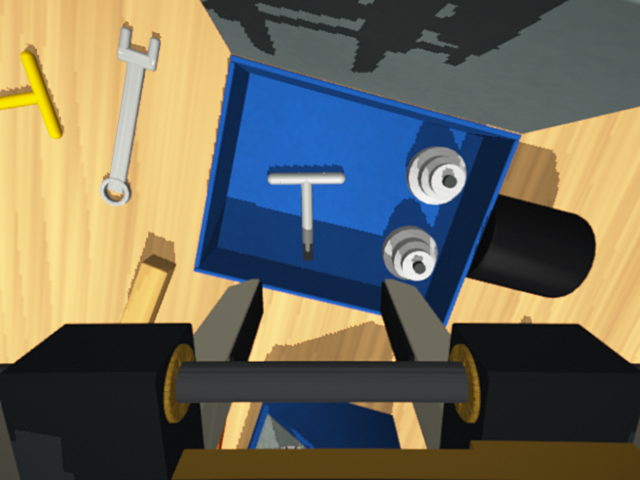

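```bash
python3 - <<'E'
from h import *
from station import *
import pickle
o=pickle.load(open('o1.pkl','rb'));c=cam(camera_params('wrist'),o)
b,t=onz(c,[[306,178],[308,257]],.011);print(b,t,np.linalg.norm(b-t));d=(b-t)/np.linalg.norm(b-t)
a=np.degrees(np.arctan2(d[1],d[0]));print(a); g=b-.026*d;print(g)
go(observe(),(g[0],g[1],.06,a),(g[0],g[1],.0075,a))
f=np.load('fit.npz');print([proj(c,[[.54,.2505,.011]])])
E
```

```text
[0.53940472 0.25105025 0.011     ] [0.56184089 0.16407575 0.011     ] 0.08982174588171689
104.46482141369293
[0.54589914 0.22587442 0.011     ]
t 2.6 pos [0.5622 0.2312 0.2583] phi 103.58 F [ 0.5 -1.4  0.3] w 0.0558 g 0.0
[-0.0012, -0.017, 0.1983] turn -0.9
[-0.0011, -0.0169, 0.2508] turn -0.9
[array([[306.42452837, 178.63133045]])]
```

servo_tool([
  [-0.001, -0.017, 0.03],
  [-0.001, -0.017, 0.07],
  [-0.001, -0.017, 0.11],
  [-0.001, -0.017, 0.15],
  [-0.001, -0.017, 0.19],
  [-0.001, -0.017, 0.21],
  [-0.001, -0.017, 0.225],
  [-0.001, -0.017, 0.235],
  [-0.001, -0.017, 0.243],
  [-0.001, -0.017, 0.249],
  [-0.001, -0.017, 0.249],
], turn=[-1, -1, -1, -1, -1, -1, -1, -1, -1, -1, -1])

```text
time_s: 3.7
position: [0.5459, 0.2276, 0.0095]
tcp_rot: [0.0, 0.611, 0.791, 0.0]
contact_force: [-0.0, -0.4, 0.3]
grip_width: 0.0556
grasp_force: 0.0
```

servo_tool([
  [0, 0, 0],
  [0, 0, 0],
  [0, 0, 0],
  [0, 0, 0],
  [0, 0, 0],
], turn=[0, 0, 0, 0, 0], gripper=1, force=35)

```text
time_s: 4.2
position: [0.5459, 0.2276, 0.0098]
tcp_rot: [0.0, 0.611, 0.791, 0.0]
contact_force: [0.3, -0.2, -0.0]
grip_width: 0.0206
grasp_force: 0.0
```

servo_tool([
  [0, 0, 0.002],
  [0, 0, 0.003],
  [0, 0, 0.003],
  [0, 0, 0.003],
  [0, 0, 0.003],
  [0, 0, 0.003],
], turn=[0, 0, 0, 0, 0, 0], gripper=1)

```text
time_s: 4.8
position: [0.546, 0.2277, 0.0075]
tcp_rot: [0.0, 0.611, 0.791, 0.0]
contact_force: [-1.8, -1.5, 12.6]
grip_width: 0.0109
grasp_force: 35.0
```

servo_tool([
  [0, 0, -0.01],
  [0, 0, -0.03],
  [0, 0, -0.06],
  [0, 0, -0.1],
  [0, 0, -0.14],
  [0, 0, -0.15],
  [0, 0, -0.15],
], turn=[0, 0, 0, 0, 0, 0, 0])

```text
time_s: 5.5
position: [0.5465, 0.2278, 0.1582]
tcp_rot: [0.001, 0.611, 0.791, 0.001]
contact_force: [0.1, -0.4, -1.0]
grip_width: 0.0109
grasp_force: 35.0
```

```bash
python3 - <<'E'
from h import *
from station import *
o=observe()
go(o,(.447,-.098,.15,91.3))
E
```

```text
t 5.5 pos [0.5465 0.2278 0.1582] phi 104.61 F [ 0.1 -0.4 -1. ] w 0.0109 g 35.0
[-0.2901, -0.1785, 0.0076] turn 13.3
```

servo_tool([
  [-0.03, -0.018, 0],
  [-0.07, -0.043, 0],
  [-0.11, -0.068, 0],
  [-0.15, -0.092, 0],
  [-0.19, -0.117, 0],
  [-0.23, -0.141, 0],
  [-0.26, -0.16, 0],
  [-0.285, -0.175, 0],
  [-0.29, -0.178, 0],
  [-0.29, -0.178, 0.02],
  [-0.29, -0.178, 0.05],
  [-0.29, -0.178, 0.05],
], turn=[0, 2, 4, 6, 8, 10, 12, 13, 13, 13, 13, 13])

```text
time_s: 6.7
position: [0.4449, -0.097, 0.1035]
tcp_rot: [-0.003, 0.696, 0.718, -0.002]
contact_force: [-0.2, -0.7, -1.6]
grip_width: 0.0108
grasp_force: 35.0
```

```bash
python3 - <<'E'
from h import *
from station import *
o=observe();im=read_camera('side');cv2.imwrite('pics/side2.png',im[:,:,::-1])
im=read_camera('wrist')
cv2.imwrite('pics/w2.png',np.hstack([cv2.resize(im[:,160:480,::-1],(400,600)),cv2.resize(cv2.imread('pics/side2.png')[180:330,290:430],(400,428)) if 0 else cv2.resize(cv2.imread('pics/side2.png')[150:330,310:430],(400,600))]))
go(o,(.447,-.098,.012,91.3))
E
```

```text
t 6.7 pos [ 0.4449 -0.097   0.1035] phi 91.72 F [-0.2 -0.7 -1.6] w 0.0108 g 35.0
[-0.0012, 0.0027, 0.0915] turn 0.4
```

View pics/w2.png

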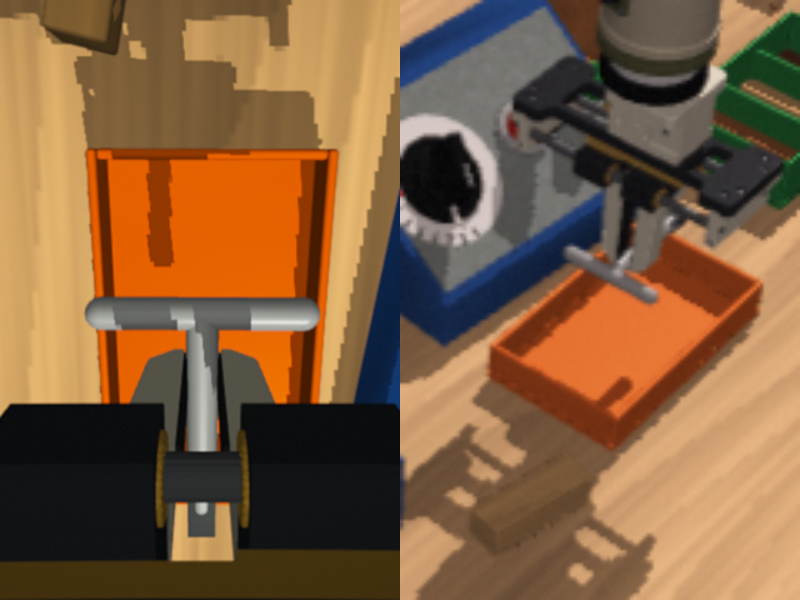

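servo_tool([
  [0, 0.003, 0.02],
  [0, 0.003, 0.05],
  [0, 0.003, 0.07],
  [0, 0.003, 0.08],
  [0, 0.003, 0.088],
  [0, 0.003, 0.093],
  [0, 0.003, 0.093],
  [0, 0.003, 0.093],
], turn=[0, 0, 0, 0, 0, 0, 0, 0])

```text
time_s: 7.6
position: [0.4501, -0.0979, 0.0141]
tcp_rot: [0.0, 0.697, 0.717, 0.0]
contact_force: [0.1, -0.3, -0.4]
grip_width: 0.0109
grasp_force: 35.0
```

servo_tool([
  [0, 0, 0],
  [0, 0, 0],
  [0, 0, 0],
  [0, 0, 0],
  [0, 0, -0.01],
  [0, 0, -0.04],
  [0, 0, -0.08],
  [0, 0, -0.13],
  [0, 0, -0.18],
  [0, 0, -0.22],
  [0, 0, -0.23],
  [0, 0, -0.23],
], turn=[0, 0, 0, 0, 0, 0, 0, 0, 0, 0, 0, 0], gripper=0.2)

```text
time_s: 8.8
position: [0.4504, -0.0983, 0.245]
tcp_rot: [0.002, 0.697, 0.717, 0.001]
contact_force: [0.6, 0.5, -1.0]
grip_width: 0.0374
grasp_force: 0.0
```

```bash
python3 - <<'E'
from h import *
from station import *
import pickle
o=observe();im=read_camera('wrist');cv2.imwrite('pics/w3.png',im[:,:,::-1]);pickle.dump(o,open('o3.pkl','wb'))
im=read_camera('side');cv2.imwrite('pics/side3.png',im[:,:,::-1])
a=cv2.resize(cv2.imread('pics/w3.png')[0:360,140:500],(400,400));b=cv2.resize(cv2.imread('pics/side3.png')[205:305,325:425],(400,400))
cv2.imwrite('pics/c3.png',np.hstack([a,b]))
go(o,(.66,-.15,.3,91))
E
```

```text
t 8.8 pos [ 0.4504 -0.0983  0.245 ] phi 91.58 F [ 0.6  0.5 -1. ] w 0.0374 g 0.0
[-0.0575, 0.2083, -0.0543] turn 0.6
```

View pics/c3.png

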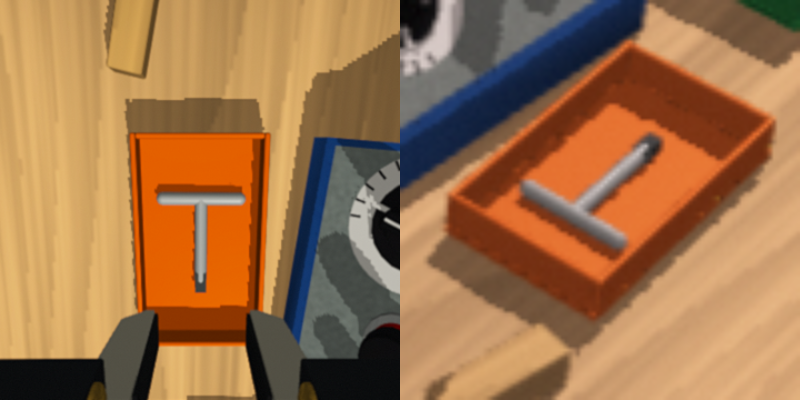

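The key lies flat in the tray (tip and bar clear of the walls) and has been let go. Next I work out the path for the cover.

```bash
cat > cov.py <<'E'
from h import *
from station import *
f=np.load('fit.npz');ho=f['ho'];Rh=R.from_euler('z',ho[2]).as_matrix()
def W(p): return Rh@np.array(p)+[ho[0],ho[1],0]
def tcp(a,r=.165,t=.008,half=.0075,y=0):
    return W([.1-r*np.cos(a)+t*np.sin(a)+half*np.sin(min(a,1.57)),y,.0755+r*np.sin(a)+t*np.cos(a)])
E
python3 - <<'E'
from cov import *
o=observe();p=W([.19,0,.36]);q=W([.19,0,.24]);print(p,q)
go(o,(.5,.0,.36,90),(*p,90),(*q,90))
E
```

```text
[0.58556886 0.43635151 0.36      ] [0.58556886 0.43635151 0.24      ]
t 8.9 pos [ 0.4492 -0.0981  0.2426] phi 91.62 F [-0.  -0.1  0.3] w 0.0371 g 0.0
[0.0966, 0.0534, -0.1175] turn 1.6
[0.5304, 0.1513, -0.1176] turn 1.6
[0.5304, 0.1514, 0.0024] turn 1.6
```

servo_tool([
  [0.02, 0.01, -0.03],
  [0.05, 0.03, -0.06],
  [0.09, 0.05, -0.09],
  [0.13, 0.06, -0.115],
  [0.175, 0.07, -0.118],
  [0.22, 0.08, -0.118],
  [0.265, 0.09, -0.118],
  [0.31, 0.1, -0.118],
  [0.355, 0.11, -0.118],
  [0.4, 0.12, -0.118],
  [0.445, 0.13, -0.118],
  [0.49, 0.14, -0.118],
], turn=[1, 1.6, 1.6, 1.6, 1.6, 1.6, 1.6, 1.6, 1.6, 1.6, 1.6, 1.6], gripper=1, force=10)

```text
time_s: 10.1
position: [0.5757, 0.3978, 0.358]
tcp_rot: [-0.0, 0.707, 0.707, -0.002]
contact_force: [1.6, -0.6, 0.4]
grip_width: 0.0004
grasp_force: 0.0
```

servo_tool([
  [0.03, 0.006, 0],
  [0.045, 0.01, 0],
  [0.045, 0.01, 0.03],
  [0.045, 0.01, 0.07],
  [0.045, 0.01, 0.11],
  [0.045, 0.01, 0.12],
  [0.045, 0.01, 0.12],
], turn=[0, 0, 0, 0, 0, 0, 0])

```text
time_s: 10.8
position: [0.5848, 0.4404, 0.2381]
tcp_rot: [-0.0, 0.707, 0.708, -0.003]
contact_force: [-0.3, -0.7, 0.2]
grip_width: 0.0005
grasp_force: 0.0
```

```bash
python3 - <<'E'
from cov import *
go(observe(),*[(*tcp(a),90) for a in (1.85,1.7,1.6,1.5,1.4,1.3,1.2,1.1,1.0,.9,.8,.7,.6,.5,.4,.3,.2,.1,.05,0)])
E
```

```text
t 10.8 pos [0.5848 0.4404 0.2381] phi 90.09 F [-0.3 -0.7  0.2] w 0.0005 g 0.0
[-0.0334, 0.0004, 0.0063] turn 0.1
[-0.0574, -0.0001, 0.0002] turn 0.1
[-0.0738, -0.0004, -0.0018] turn 0.1
[-0.0903, -0.0006, -0.0022] turn 0.1
[-0.1068, -0.0009, -0.0009] turn 0.1
[-0.1233, -0.0012, 0.0019] turn 0.1
[-0.1394, -0.0014, 0.0064] turn 0.1
[-0.155, -0.0017, 0.0125] turn 0.1
[-0.1701, -0.0019, 0.0201] turn 0.1
[-0.1844, -0.0021, 0.0291] turn 0.1
[-0.1978, -0.0023, 0.0394] turn 0.1
[-0.2101, -0.0024, 0.051] turn 0.1
[-0.2213, -0.0025, 0.0637] turn 0.1
[-0.2311, -0.0026, 0.0773] turn 0.1
[-0.2397, -0.0027, 0.0919] turn 0.1
[-0.2467, -0.0028, 0.1071] turn 0.1
[-0.2522, -0.0028, 0.1229] turn 0.1
[-0.2562, -0.0028, 0.1391] turn 0.1
[-0.2575, -0.0028, 0.1473] turn 0.1
[-0.2585, -0.0028, 0.1556] turn 0.1
```

servo_tool([
  [-0.02, 0, 0],
  [-0.04, 0, 0],
  [-0.058, 0, 0],
  [-0.074, 0, -0.001],
  [-0.09, 0, -0.002],
  [-0.107, 0, -0.001],
  [-0.123, -0.001, 0.002],
  [-0.139, -0.001, 0.006],
  [-0.155, -0.001, 0.013],
  [-0.17, -0.001, 0.02],
  [-0.184, -0.002, 0.029],
  [-0.198, -0.002, 0.039],
], turn=[0, 0, 0, 0, 0, 0, 0, 0, 0, 0, 0, 0])

```text
time_s: 12.0
position: [0.5838, 0.2418, 0.2016]
tcp_rot: [-0.0, 0.707, 0.707, -0.0]
contact_force: [1.7, 3.7, 0.1]
grip_width: 0.0004
grasp_force: 1.4
```

```bash
python3 - <<'E'
from cov import *
o=observe();cv2.imwrite('pics/w4.png',cv2.resize(read_camera('wrist')[:,:,::-1],None,fx=.6,fy=.6))
go(o,*[(*tcp(a),90) for a in (.7,.6,.5,.4,.3,.2,.1,.05,0)])
E
```

```text
t 12.0 pos [0.5838 0.2418 0.2016] phi 90.04 F [1.7 3.7 0.1] w 0.0004 g 1.4
[-0.0116, -0.0014, 0.0136] turn 0.0
[-0.0228, -0.0016, 0.0263] turn 0.0
[-0.0328, -0.0017, 0.0399] turn 0.0
[-0.0413, -0.0019, 0.0544] turn 0.0
[-0.0485, -0.002, 0.0696] turn 0.0
[-0.054, -0.0021, 0.0854] turn 0.0
[-0.058, -0.0021, 0.1016] turn 0.0
[-0.0594, -0.0021, 0.1098] turn 0.0
[-0.0604, -0.0022, 0.118] turn 0.0
```

servo_tool([
  [-0.012, -0.001, 0.014],
  [-0.023, -0.001, 0.026],
  [-0.033, -0.002, 0.04],
  [-0.041, -0.002, 0.054],
  [-0.048, -0.002, 0.07],
  [-0.054, -0.002, 0.085],
  [-0.058, -0.002, 0.101],
  [-0.059, -0.002, 0.11],
  [-0.06, -0.002, 0.115],
  [-0.06, -0.002, 0.117],
  [-0.06, -0.002, 0.117],
], turn=[0, 0, 0, 0, 0, 0, 0, 0, 0, 0, 0])

```text
time_s: 13.15
position: [0.5817, 0.1828, 0.0854]
tcp_rot: [0.0, 0.707, 0.707, -0.0]
contact_force: [-0.1, -0.4, -0.5]
grip_width: 0.0006
grasp_force: 0.0
```

servo_tool([
  [0, 0, 0.001],
  [0, 0, 0.002],
  [0, 0, 0.003],
  [0, 0, 0.003],
  [0, 0, 0.003],
], turn=[0, 0, 0, 0, 0])

```text
time_s: 13.65
position: [0.5822, 0.1831, 0.0838]
tcp_rot: [0.001, 0.707, 0.707, 0.0]
contact_force: [-2.5, -0.8, 10.8]
grip_width: 0.0002
grasp_force: 5.4
```

servo_tool([
  [0, 0, 0.001],
  [0, 0, 0.002],
  [0, 0, 0.003],
  [0, 0, 0.003],
  [0, 0, 0.003],
], turn=[0, 0, 0, 0, 0])

```text
time_s: 14.15
position: [0.5823, 0.1831, 0.0834]
tcp_rot: [0.002, 0.707, 0.707, 0.001]
contact_force: [-9.1, -4.7, 40.0]
grip_width: 0.0006
grasp_force: 19.8
```

servo_tool([
  [0, 0, -0.02],
  [0, 0, -0.06],
  [-0.01, 0, -0.11],
  [-0.04, 0, -0.15],
  [-0.08, 0, -0.19],
  [-0.13, 0, -0.215],
  [-0.18, 0, -0.22],
  [-0.23, 0, -0.22],
  [-0.28, 0, -0.22],
  [-0.33, 0, -0.22],
  [-0.37, 0, -0.22],
  [-0.38, 0, -0.22],
], turn=[0, 0, 0, 0, 0, 0, 0, 0, 0, 0, 0, 0])

```text
time_s: 15.35
position: [0.5811, -0.2042, 0.299]
tcp_rot: [0.0, 0.71, 0.705, -0.001]
contact_force: [0.4, 0.5, -0.2]
grip_width: 0.0006
grasp_force: 0.0
```

```bash
python3 - <<'E'
from h import *
from station import *
import pickle
read_camera('scene')
o=observe();go(o)
im=read_camera('wrist');cv2.imwrite('pics/w5.png',im[:,:,::-1]);pickle.dump(o,open('o5.pkl','wb'))
cv2.imwrite('pics/side5.png',read_camera('side')[:,:,::-1])
a=cv2.resize(cv2.imread('pics/w5.png')[0:300,170:470],(600,600),interpolation=cv2.INTER_CUBIC)
for v in range(180,470,20): cv2.putText(a,str(v),((v-170)*2-8,10),0,.3,(0,0,255)); cv2.line(a,((v-170)*2,12),((v-170)*2,17),(0,0,255))
for v in range(20,300,20): cv2.putText(a,str(v),(6,v*2+3),0,.3,(0,0,255)); cv2.line(a,(0,v*2),(5,v*2),(0,0,255))
b=cv2.imread('pics/side5.png')[220:360,150:330];b=cv2.resize(b,(200,156))
c=np.zeros((600,200,3),np.uint8);c[:156]=b
cv2.imwrite('pics/c5.png',np.hstack([a,c]))
E
```

```text
t 15.4 pos [ 0.5813 -0.2034  0.299 ] phi 89.61 F [-0.3 -1.8  1. ] w 0.0004 g 0.0
```

View pics/c5.png

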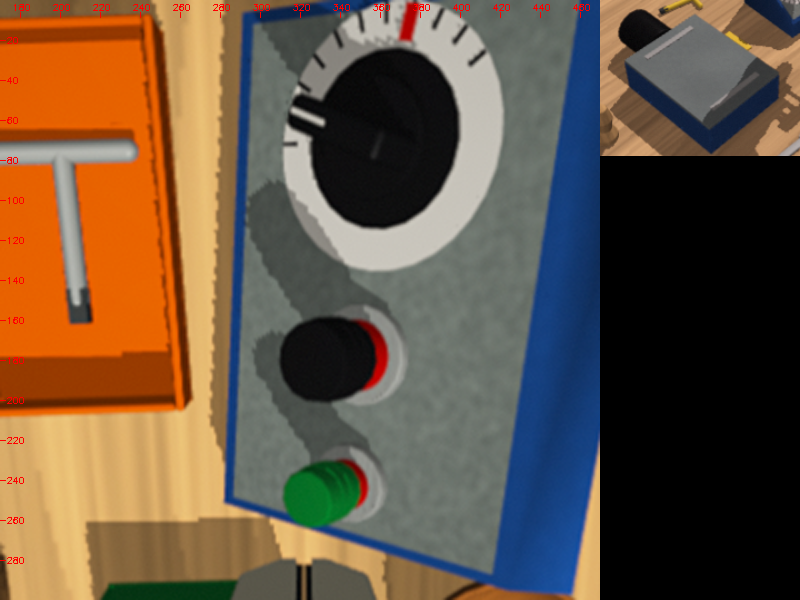

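The cover is shut (inset). Wrist image pixels: motor plug top about (330,180), sensor plug top about (328,247), both still with a red band. The pointer strip is at (324,59), the red mark at (374,10), and the scale centre is about (366,67).

```bash
cat > con.py <<'E'
from h import *
from station import camera_params
from scipy.optimize import least_squares
import pickle
f=np.load('fit.npz');co=f['co'].copy();o5=pickle.load(open('o5.pkl','rb'));C=cam(camera_params('wrist'),o5)
P=np.array([[-85,-125,45],[55,-125,143],[-85,125,45],[85,-125,143]])/1e3;U=np.array([[283,251],[418.5,288],[293,6],[456.5,296]])
def Wd(q,p): return np.atleast_2d(p)@R.from_euler('z',q[2]).as_matrix().T+[q[0],q[1],0]
r=least_squares(lambda q:(proj(C,Wd(q,P))-U).ravel(),co)
a=np.radians(35);n=np.array([-np.sin(a),0,np.cos(a)]);up=np.array([np.cos(a),0,np.sin(a)])
def inter(q,uv,h):
    "console-frame slope coords (s along slope from front edge, y) of pixel at height h above slope"
    Rz=R.from_euler('z',q[2]).as_matrix();d=(Rz.T@ray(C,[uv])[0]);c=Rz.T@(C[3]-[q[0],q[1],0])
    p0=np.array([-.085,0,.045])+h*n;t=((p0-c)@n)/(d@n);x=c+t*d-p0;return np.array([x@up,x[1]])
E
python3 - <<'E'
from con import *
print('old',co.round(4),(proj(C,Wd(co,P))-U).round(1).tolist());print('new',r.x.round(4),r.fun.reshape(-1,2).round(1).tolist())
for q in(co,r.x):
    for nm,uv,h in(('motor top',(330,180),.048),('motor top36',(330,180),.036),('motor washer',(356,178),0.002),('sens top',(327.5,247),.048),('sens top36',(327.5,247),.036),('sens washer',(345,242),.002),('scale',(366.5,67.5),.002),('ptr',(324,59),.002),('mark',(374,10),.002)):
        print(nm,inter(q,uv,h).round(4))
E
```

```text
old [ 0.6242 -0.1472 -0.0781] [[-5.1, 0.4], [0.5, 8.0], [-5.4, -0.6], [-4.8, 2.2]]
new [ 0.6275 -0.1449 -0.0764] [[-2.2, -1.4], [4.5, 5.6], [-2.3, -3.2], [-0.7, -0.2]]
motor top [ 0.0957 -0.0258]
motor top36 [ 0.0878 -0.0277]
motor washer [ 0.0946 -0.0274]
sens top [ 0.0985 -0.0849]
sens top36 [ 0.0908 -0.0894]
sens washer [ 0.0891 -0.0922]
scale [0.0943 0.0686]
ptr [0.0484 0.0766]
mark [0.0961 0.1123]
motor top [ 0.0919 -0.0285]
motor top36 [ 0.084  -0.0305]
motor washer [ 0.091  -0.0302]
sens top [ 0.0947 -0.0881]
sens top36 [ 0.0869 -0.0926]
sens washer [ 0.0854 -0.0953]
scale [0.0909 0.0663]
ptr [0.0448 0.0745]
mark [0.0928 0.1103]
```

```bash
cat >> con.py <<'E'
q=r.x; s0=.0885
def sl(y,h,s=s0,dx=0): return Wd(q,np.array([-.085,0,.045])+s*up+h*n+np.array([dx,y,0]))[0]
E
python3 - <<'E'
from con import *
from station import *
for y in(-.029,-.0935): print(sl(y,.036).round(4))
go(observe(),*[(*sl(-.029,h,dx=-.0075),175.6) for h in(.09,.055,.034)],*[(*sl(-.0935,h,dx=-.0075),175.6) for h in(.09,.055,.034)])
E
```

```text
[ 0.5922 -0.1713  0.1253]
[ 0.5873 -0.2356  0.1253]
t 15.5 pos [ 0.582  -0.197   0.2995] phi 89.96 F [ 0.7  1.4 -0.3] w 0.0004 g 0.0
[0.0286, -0.0282, 0.13] turn -85.6
[0.0271, -0.0081, 0.1587] turn -85.6
[0.0261, 0.0039, 0.1759] turn -85.6
[-0.0357, -0.0331, 0.13] turn -85.6
[-0.0373, -0.013, 0.1586] turn -85.6
[-0.0382, -0.001, 0.1758] turn -85.6
```

servo_tool([
  [0.01, -0.01, 0],
  [0.028, -0.028, 0],
  [0.028, -0.028, 0],
  [0.028, -0.028, 0],
  [0.028, -0.028, 0.02],
  [0.028, -0.028, 0.04],
  [0.028, -0.028, 0.06],
  [0.028, -0.028, 0.08],
  [0.028, -0.028, 0.1],
  [0.028, -0.028, 0.12],
  [0.028, -0.028, 0.12],
  [0.028, -0.028, 0.12],
], turn=[-8.5, -17, -25.5, -34, -42.5, -51, -59.5, -68, -76.5, -85, -85.6, -85.6])

```text
time_s: 16.7
position: [0.5545, -0.167, 0.1802]
tcp_rot: [0.0, 0.038, 0.999, 0.001]
contact_force: [-0.8, 0.1, -0.6]
grip_width: 0.0003
grasp_force: 0.0
```

```bash
python3 - <<'E'
from con import *
from station import *
go(observe(),*[(*sl(-.029,h,dx=-.0075),175.6) for h in(.06,.055,.048,.042,.036,.034,.032)])
E
```

```text
t 16.7 pos [ 0.5545 -0.167   0.1802] phi 175.59 F [-0.8  0.1 -0.6] w 0.0003 g 0.0
[-0.0169, -0.0007, 0.0353] turn -0.0
[-0.0198, -0.0007, 0.0394] turn -0.0
[-0.0238, -0.0007, 0.0451] turn -0.0
[-0.0272, -0.0007, 0.05] turn -0.0
[-0.0307, -0.0007, 0.0549] turn -0.0
[-0.0318, -0.0007, 0.0566] turn -0.0
[-0.033, -0.0007, 0.0582] turn -0.0
```

servo_tool([
  [-0.008, 0, 0.015],
  [-0.014, 0, 0.028],
  [-0.017, -0.001, 0.035],
  [-0.02, -0.001, 0.039],
  [-0.022, -0.001, 0.043],
  [-0.024, -0.001, 0.045],
  [-0.026, -0.001, 0.048],
  [-0.027, -0.001, 0.05],
  [-0.029, -0.001, 0.053],
  [-0.031, -0.001, 0.055],
  [-0.031, -0.001, 0.056],
  [-0.031, -0.001, 0.056],
], turn=[0, 0, 0, 0, 0, 0, 0, 0, 0, 0, 0, 0])

```text
time_s: 17.9
position: [0.5844, -0.1723, 0.1247]
tcp_rot: [-0.0, 0.038, 0.999, -0.001]
contact_force: [-6.5, 0.4, 12.0]
grip_width: 0.0004
grasp_force: 6.8
```

servo_tool([
  [-0.001, 0, 0.001],
  [-0.001, 0, 0.002],
  [-0.002, 0, 0.003],
  [-0.002, 0, 0.003],
  [-0.002, 0, 0.003],
], turn=[0, 0, 0, 0, 0])

```text
time_s: 18.4
position: [0.5849, -0.1723, 0.1238]
tcp_rot: [-0.001, 0.038, 0.999, -0.002]
contact_force: [-18.9, -0.4, 38.3]
grip_width: 0.0005
grasp_force: 21.3
```

servo_tool([
  [0.008, 0, -0.012],
  [0.02, 0, -0.03],
  [0.025, -0.02, -0.038],
  [0.025, -0.045, -0.038],
  [0.025, -0.0645, -0.038],
  [0.018, -0.0645, -0.027],
  [0.013, -0.0645, -0.02],
  [0.01, -0.0645, -0.015],
  [0.008, -0.0645, -0.011],
  [0.005, -0.0645, -0.007],
  [0.002, -0.0645, -0.003],
  [0.002, -0.0645, -0.003],
], turn=[0, 0, 0, 0, 0, 0, 0, 0, 0, 0, 0, 0])

```text
time_s: 19.6
position: [0.5794, -0.2353, 0.1242]
tcp_rot: [-0.001, 0.037, 0.999, -0.0]
contact_force: [-6.6, 3.4, 13.2]
grip_width: -0.0001
grasp_force: 7.8
```

servo_tool([
  [-0.001, 0, 0.001],
  [-0.001, 0, 0.002],
  [-0.002, 0, 0.003],
  [-0.002, 0, 0.003],
  [-0.002, 0, 0.003],
], turn=[0, 0, 0, 0, 0])

```text
time_s: 20.1
position: [0.5797, -0.2353, 0.1235]
tcp_rot: [-0.002, 0.038, 0.999, -0.001]
contact_force: [-20.5, 3.3, 37.8]
grip_width: 0.001
grasp_force: 21.7
```

servo_tool([
  [0.005, 0, -0.01],
  [0.02, 0, -0.03],
  [0.02, 0.01, -0.07],
  [0.01, 0.04, -0.11],
  [0, 0.075, -0.15],
  [-0.012, 0.1, -0.16],
  [-0.012, 0.1, -0.16],
  [-0.012, 0.1, -0.16],
], turn=[0, 0, 0, 0, 0, 0, 0, 0])

```text
time_s: 20.9
position: [0.602, -0.1376, 0.2807]
tcp_rot: [0.0, 0.037, 0.999, -0.0]
contact_force: [0.2, -0.4, -0.2]
grip_width: 0.0004
grasp_force: 0.0
```

```bash
python3 - <<'E'
from h import *
from station import *
import pickle
o=observe();go(o)
im=read_camera('wrist');cv2.imwrite('pics/w6.png',im[:,:,::-1]);pickle.dump(o,open('o6.pkl','wb'))
c=cam(camera_params('wrist'),o)
from con import sl
print(proj(c,[sl(.066,.002),sl(.066,.037),sl(-.028,.036),sl(-.092,.036)]).round(0).tolist())
crop('pics/w6.png','pics/c6.png',170,20,350,260,2.28)
E
```

```text
t 20.9 pos [ 0.602  -0.1376  0.2807] phi 175.73 F [ 0.2 -0.4 -0.2] w 0.0004 g 0.0
[[387.0, 226.0], [394.0, 212.0], [284.0, 212.0], [209.0, 212.0]]
```

View pics/c6.png

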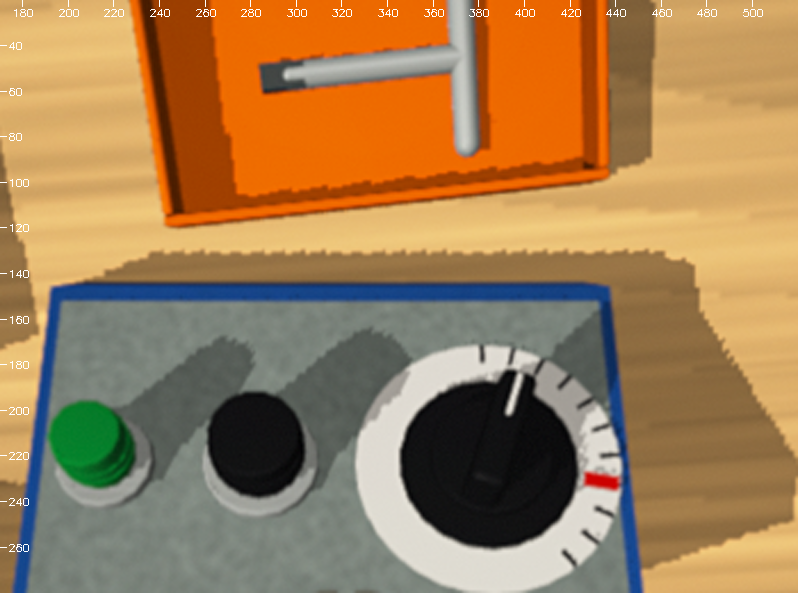

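The wrist view shows both plugs with no red band. Pointer line runs from (398,184) to (393,202), red mark at (434,231), zero tick at (381,175), scale centre about (385,226).

```bash
cat > dial.py <<'E'
import con
from con import *
con.C=cam(camera_params('wrist'),pickle.load(open('o6.pkl','rb')))
g=lambda u,v:(170+u/2.28,20+v/2.28)
I=lambda u,v,h=.002:inter(q,g(u,v),h)
E
python3 - <<'E'
from dial import *
T=np.array([I(*t) for t in((482,354),(513,355),(541,366),(565,382),(586,403),(601,427),(609,455),(605,511),(591,537),(570,557))])
M=I(602,481)
f=least_squares(lambda p:np.hypot(*(T-p[:2]).T)-p[2],[.0885,.066,.045]);c=f.x[:2];print('centre',f.x.round(4),f.fun.round(4))
an=lambda p,c=c:np.arctan2(p[1]-c[1],c[0]-p[0])
print('ticks',[round(an(t),3) for t in T],'mark',an(M),np.hypot(*(M-c)))
E4=np.array([I(*p) for p in((355,469),(622,469),(488,345),(488,593))]);print('scale edges',E4.round(4))
for h in(.014,.03,.044):
    a,b=I(520,373,h),I(508,415,h);print(h,'ptr',an(a),an(b),np.hypot(*(a-c)),np.hypot(*(b-c)),'dir',np.arctan2(a[1]-b[1],b[0]-a[0]))
E
```

```text
centre [0.085  0.0632 0.0507] [-0.0006  0.0007  0.0002 -0.0001 -0.0001 -0.     -0.0003  0.0001  0.0002
 -0.0001]
ticks [np.float64(-0.001), np.float64(0.262), np.float64(0.513), np.float64(0.756), np.float64(1.008), np.float64(1.25), np.float64(1.503), np.float64(1.995), np.float64(2.247), np.float64(2.49)] mark 1.7422310767089724 0.04701142593495988
scale edges [[0.088  0.0083]
 [0.0877 0.1182]
 [0.0305 0.066 ]
 [0.1399 0.0605]]
0.014 ptr 0.35923887643059826 0.4173314258117622 0.03738388904848163 0.017587992279490622 dir 0.3077772873632006
0.03 ptr 0.34282104657371587 0.41067076212688575 0.02859556991419434 0.009754371781974708 dir 0.30777728736320015
0.044 ptr 0.3171445865046113 0.37534303632759636 0.020917093843374007 0.0029021060142831795 dir 0.3077772873632002
```

```bash
cat >> con.py <<'E'
def push(th,gap=0,s=.0875,y=.065,rho=.017,b=.010,dz=-.012):
    yv=np.array([0,1,0]);p=-np.cos(th)*up+np.sin(th)*yv;e=np.sin(th)*up+np.cos(th)*yv
    X=np.array([-.085,y,.045])+s*up+.044*n+rho*p-.007*e
    m=np.array([-p[1],p[0],0])
    if m@e>0:m=-m
    m/=np.hypot(*m); X=X+m*(.0075*abs(m[0])+b*abs(m[1])+gap)+[0,0,dz]
    return Wd(q,X)[0]
E
python3 - <<'E'
from con import *
from station import *
a=push(.31,.012);u=a+[0,0,.08]
go(observe(),(*u,175.6),(*a,175.6),*[(*push(t),175.6) for t in np.arange(.35,1.75,.15)],(*push(1.4),175.6),(*push(1.74),175.6))
E
```

```text
Traceback (most recent call last):
  File "con.py", line 21, in push
    m/=np.hypot(*m); X=X+m*(.0075*abs(m[0])+b*abs(m[1])+gap)+[0,0,dz]
       ~~~~~~~~^^^^
TypeError: return arrays must be of ArrayType
```

```bash
sed -i 's/np.hypot(\*m); X/np.linalg.norm(m); X/' con.py; python3 - <<'E'
from con import *
from station import *
a=push(.31,.012);u=a+[0,0,.08]
go(observe(),(*u,175.6),(*a,175.6),*[(*push(t),175.6) for t in np.arange(.35,1.75,.15)],(*push(1.4),175.6),(*push(1.74),175.6))
E
```

```text
t 20.95 pos [ 0.6014 -0.1387  0.2799] phi 175.64 F [-0.1 -0.7 -0.6] w 0.0003 g 0.0
[0.0355, 0.0378, 0.0911] turn 0.0
[0.0354, 0.0379, 0.1711] turn 0.0
[0.0316, 0.0498, 0.1711] turn 0.0
[0.0335, 0.0534, 0.1711] turn 0.0
[0.0346, 0.0573, 0.1708] turn 0.0
[0.0349, 0.0615, 0.1703] turn 0.0
[0.0343, 0.0657, 0.1695] turn 0.0
[0.033, 0.0696, 0.1686] turn 0.0
[0.031, 0.0731, 0.1675] turn 0.0
[0.0284, 0.076, 0.1662] turn 0.0
[0.0253, 0.0784, 0.1648] turn 0.0
[0.024, 0.0804, 0.1633] turn 0.0
[0.0284, 0.076, 0.1662] turn 0.0
[0.0236, 0.0809, 0.1629] turn 0.0
```

servo_tool([
  [0.02, 0.02, 0.03],
  [0.035, 0.035, 0.07],
  [0.036, 0.036, 0.11],
  [0.036, 0.036, 0.15],
  [0.035, 0.036, 0.171],
  [0.035, 0.036, 0.171],
], turn=[0, 0, 0, 0, 0, 0])

```text
time_s: 21.55
position: [0.567, -0.1009, 0.1059]
tcp_rot: [-0.003, 0.039, 0.999, 0.0]
contact_force: [-0.8, 0.1, 0.4]
grip_width: 0.0007
grasp_force: 0.0
```

servo_tool([
  [-0.002, 0.006, 0],
  [-0.004, 0.012, 0],
  [-0.002, 0.017, 0],
  [-0.001, 0.021, 0],
  [0, 0.025, -0.001],
  [-0.001, 0.029, -0.001],
  [-0.002, 0.033, -0.002],
  [-0.004, 0.037, -0.003],
  [-0.007, 0.04, -0.005],
  [-0.007, 0.04, -0.005],
], turn=[0, 0, 0, 0, 0, 0, 0, 0, 0, 0])

```text
time_s: 22.55
position: [0.5799, -0.0594, 0.1148]
tcp_rot: [0.0, 0.038, 0.999, 0.0]
contact_force: [-1.6, -0.3, 0.3]
grip_width: 0.0002
grasp_force: 1.1
```

servo_tool([
  [0.006, 0, 0],
  [0.01, 0, -0.02],
  [0.01, -0.01, -0.06],
  [0, -0.03, -0.1],
  [-0.02, -0.06, -0.14],
  [-0.03, -0.075, -0.165],
  [-0.03, -0.075, -0.165],
], turn=[0, 0, 0, 0, 0, 0, 0])

```text
time_s: 23.25
position: [0.6066, -0.14, 0.2831]
tcp_rot: [0.003, 0.04, 0.999, -0.0]
contact_force: [-0.0, -0.0, 0.5]
grip_width: 0.0002
grasp_force: 0.0
```

```bash
cat > chk.py <<'E'
import sys,con
from con import *
from station import *
o=observe();im=read_camera('wrist')[:,:,::-1].copy();nm=sys.argv[1];cv2.imwrite(f'pics/{nm}.png',im);pickle.dump(o,open(f'o_{nm}.pkl','wb'));go(o)
con.C=cam(camera_params('wrist'),o)
c0=np.array([.085,.0632])
# fixed marks: red blob near dial; bright thin blob on bar (white line) inside the dark disc
hsv=cv2.cvtColor(im,cv2.COLOR_BGR2HSV);red=((hsv[...,0]<6)|(hsv[...,0]>174))&(hsv[...,1]>180)&(hsv[...,2]>90)
pc=proj(con.C,[sl(c0[1],.002,s=c0[0])])[0];print('centre px',pc.round(1))
yy,xx=np.mgrid[:480,:640];near=np.hypot(xx-pc[0],yy-pc[1])
r1=red&(near<75);print('red px',r1.sum(),xx[r1].mean().round(1),yy[r1].mean().round(1))
mk=inter(q,(xx[r1].mean(),yy[r1].mean()),.002);an=lambda p:np.arctan2(p[1]-c0[1],c0[0]-p[0]);print('mark',an(mk).round(3),np.hypot(*(mk-c0)).round(4))
w=((im.min(2)>110)&(near<55)).astype(np.uint8);k,L,st,ce=cv2.connectedComponentsWithStats(w)
for i in range(1,k):
    if st[i,4]<12 or st[i,4]>600:continue
    p=np.c_[xx[L==i],yy[L==i]].astype(float);m=p.mean(0);v=np.linalg.svd(p-m,full_matrices=False)[2][0]
    a,b=[inter(q,m+t*v,.044) for t in(-8,8)];d=a-b
    print('blob',st[i,4],m.round(1),'dir',np.arctan2(d[1],-d[0]).round(3),'rad',an(inter(q,m,.044)).round(3),np.hypot(*(inter(q,m,.044)-c0)).round(4))
E
python3 chk.py w7
```

```text
t 23.25 pos [ 0.6066 -0.14    0.2831] phi 175.36 F [-0.  -0.   0.5] w 0.0002 g 0.0
centre px [386.  215.7]
red px 67 435.4 222.7
mark 1.729 0.0463
blob 62 [408.5 197. ] dir -1.565 rad 1.556 0.0123
```

```bash
python3 - <<'E'
from con import *
from station import *
go(observe(),(*push(1.4),175.6),(*push(1.57),175.6),(*push(1.6),175.6))
E
```

```text
t 23.3 pos [ 0.6049 -0.1383  0.2809] phi 175.47 F [ 0.6  0.2 -0.9] w 0.0003 g 0.0
[0.0328, 0.0752, 0.1672] turn -0.1
[0.0293, 0.0778, 0.1656] turn -0.1
[0.0291, 0.0782, 0.1653] turn -0.1
```

servo_tool([
  [0.02, 0.03, 0.03],
  [0.04, 0.055, 0.07],
  [0.042, 0.075, 0.11],
  [0.042, 0.077, 0.145],
  [0.04, 0.077, 0.164],
  [0.035, 0.077, 0.164],
  [0.03, 0.077, 0.164],
  [0.028, 0.0775, 0.1635],
  [0.0265, 0.0775, 0.1635],
  [0.0265, 0.0775, 0.1635],
  [0.0265, 0.0775, 0.1635],
], turn=[0, 0, 0, 0, 0, 0, 0, 0, 0, 0, 0])

```text
time_s: 24.4
position: [0.5815, -0.057, 0.1166]
tcp_rot: [-0.001, 0.038, 0.999, 0.0]
contact_force: [-6.1, 4.6, -2.5]
grip_width: -0.0002
grasp_force: 3.4
```

servo_tool([
  [0.006, 0, 0],
  [0.01, 0, -0.02],
  [0.01, -0.01, -0.06],
  [0, -0.03, -0.1],
  [-0.02, -0.06, -0.14],
  [-0.0265, -0.0775, -0.1635],
  [-0.0265, -0.0775, -0.1635],
], turn=[0, 0, 0, 0, 0, 0, 0])

```text
time_s: 25.1
position: [0.6063, -0.1407, 0.284]
tcp_rot: [0.004, 0.041, 0.999, -0.001]
contact_force: [0.3, 0.4, -0.2]
grip_width: 0.0004
grasp_force: 0.0
```

```bash
python3 chk.py w8
```

```text
t 25.1 pos [ 0.6063 -0.1407  0.284 ] phi 175.31 F [ 0.3  0.4 -0.2] w 0.0004 g 0.0
centre px [386.9 215.6]
red px 64 436.6 222.7
mark 1.73 0.0467
blob 69 [409.6 198.7] dir -1.446 rad 1.69 0.0124
```

```bash
python3 - <<'E'
from h import *
from station import *
w=cv2.imread('pics/w8.png')[130:290,180:460]
sd=read_camera('side')[150:350,150:430,::-1]
cv2.imwrite('pics/fin.png',np.vstack([cv2.resize(w,(640,366),interpolation=cv2.INTER_CUBIC),cv2.resize(sd,(320,229))[:,:].repeat(1,0) if 0 else np.hstack([cv2.resize(sd,(320,229)),cv2.resize(read_camera('scene')[130:360,185:485,::-1],(320,229))])]))
E
```

```text
(no output)
```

View pics/fin.png

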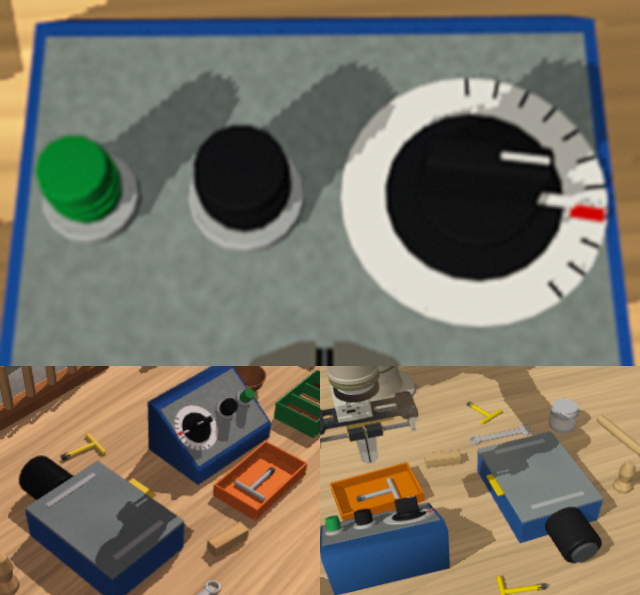

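Everything is in place: key in the tray, cover flat, no red bands. The pointer strip (540–578, about 203) sits roughly 2–3 mm short of the mark (588,213), so I nudge it once more for margin.

servo_tool([
  [0.02, 0.03, 0.03],
  [0.04, 0.055, 0.07],
  [0.042, 0.075, 0.11],
  [0.042, 0.077, 0.145],
  [0.04, 0.0775, 0.1635],
  [0.035, 0.0775, 0.1635],
  [0.03, 0.0775, 0.1635],
  [0.028, 0.0775, 0.1635],
  [0.0265, 0.0775, 0.1635],
  [0.0255, 0.078, 0.163],
  [0.0255, 0.078, 0.163],
  [0.0255, 0.078, 0.163],
], turn=[0, 0, 0, 0, 0, 0, 0, 0, 0, 0, 0, 0])

```text
time_s: 26.45
position: [0.5822, -0.0568, 0.117]
tcp_rot: [-0.001, 0.038, 0.999, 0.0]
contact_force: [-6.9, 3.3, -1.7]
grip_width: 0.0004
grasp_force: 3.9
```

servo_tool([
  [0.006, 0, 0],
  [0.01, 0, -0.02],
  [0.01, -0.01, -0.06],
  [0, -0.03, -0.1],
  [-0.02, -0.06, -0.14],
  [-0.0255, -0.078, -0.163],
  [-0.0255, -0.078, -0.163],
], turn=[0, 0, 0, 0, 0, 0, 0])

```text
time_s: 27.15
position: [0.6062, -0.1408, 0.2839]
tcp_rot: [0.004, 0.041, 0.999, -0.001]
contact_force: [-0.2, -0.0, -0.7]
grip_width: 0.0007
grasp_force: 0.0
```

```bash
python3 chk.py w9
```

```text
t 27.15 pos [ 0.6062 -0.1408  0.2839] phi 175.31 F [-0.2 -0.  -0.7] w 0.0007 g 0.0
centre px [387.  215.8]
red px 56 437.5 222.9
mark 1.728 0.0474
blob 71 [409.3 200.1] dir -1.344 rad 1.779 0.0122
```

```bash
python3 -c "
from station import *
print(job_done())"
```

```text
the job is handed in; nothing more can be done
None
```

The job is handed in, with no verdict returned: the key lies in the orange tray, the cover is pressed home, both plugs show no red band, and the dial pointer measures within about 2–3 mm of the red mark (5 mm allowed).

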